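# Make up two baker's tool kits

### The job

Make up the two tool kits for the morning bake, one tool to a bay, each standing upright and flat on the floor of its bay. In the long three-bay tray the sugar shaker goes in the middle bay, with the big round cutter and the square cutter in the bays at its two ends (either way round); the roll stamp and the small round cutter go into the short two-bay tray, one in each bay. Leave the amber jar and the white pot where they stand.

Things in the scene. Friction and masses are not known exactly. Their poses are not given: they have to be found in the camera images.
- big_ring_mid (a point): centre (half-way up, on the axis) of the BIG ROUND cutter: an upright steel ring, open at both ends, 52 mm outside diameter (a thin rolled lip at the very top makes it 55), 50 mm tall, wall 2.5 mm; it stands on the table or bay floor and this point is 25 mm above its foot; its z axis points up. About 70 g.
- small_ring_mid (a point): centre (half-way up, on the axis) of the SMALL ROUND cutter: same steel ring shape, but 34 mm outside diameter (lip 37), 50 mm tall, this point 25 mm above its foot; its z axis points up. About 70 g.
- square_mid (a point): centre (half-way up) of the SQUARE cutter: an upright square steel tube, open at both ends, 44 x 44 mm outside (lip 47), 50 mm tall, wall 2.5 mm, this point 25 mm above its foot; its x and y axes are square to its flat sides, its z axis points up. About 80 g.
- shaker_mid (a point): centre (half-way up) of the SUGAR SHAKER: a closed aluminium cylinder, 48 mm diameter, 70 mm tall, straight-sided up to 58 mm with a dark band just below the domed, pierced top; this point is 35 mm above its foot; its z axis points up. About 200 g.
- stamp_mid (a point): centre (half-way up, on the axis) of the ROLL STAMP: an aluminium disc 48 mm diameter and 12 mm thick lying flat, with an upright round wooden handle 28 mm diameter rising from its middle to 62 mm above the foot; this point is 31 mm above the foot, in the handle, which can be gripped anywhere from 14 mm to 60 mm above the foot; its z axis points up. About 160 g.
- tray3: LONG kit tray, fixed to the table: low aluminium tray with THREE equal square bays in a row along its y axis, 78 mm (x) by 228 mm (y) outside. Origin: centre of its underside, at table height. Bay centres at y = -75, 0 and +75 mm, x = 0 in its own axes. Each bay is 72 x 72 mm inside; floor 3 mm thick; walls and partitions 3 mm thick, their tops 12 mm above the table. z up. Turned up to 0.25 rad either way.
- tray2: SHORT kit tray, fixed to the table: same make with TWO equal square bays in a row along its y axis, 78 mm (x) by 153 mm (y) outside. Origin: centre of its underside, at table height. Bay centres at y = -37.5 and +37.5 mm, x = 0. Bays 72 x 72 mm inside, floor 3 mm thick, walls 3 mm thick with tops 12 mm above the table. z up. Turned up to 0.25 rad either way.
- jar: bystander, to be left alone: closed amber glass jar with a pale wooden lid, about 48 mm diameter and 70 mm tall, standing loose among the tools. Origin at the centre of its underside, z up.
- ramekin: bystander, to be left alone: small open white ceramic pot, 56 mm diameter at the rim, 42 mm tall, standing loose among the tools. Origin at the centre of its underside, z up.
Things that resemble listed ones, but are neither listed nor needed, are in the scene too. What is shaped like the part that bears shaker_mid but green or yellow is not meant. What is shaped like the tray3 but yellow is not meant.

How it is judged (in metres and radians):
At the end, for the whole second after the job is handed in: Shaker in the long tray's middle bay, big round and square cutters in its end bays; stamp and small round cutter in the short tray's two bays. Each on its bay floor (within 4 mm), upright (0.12 rad), still (0.02 m/s), centre within 22 mm of a bay centre along each tray axis (x of big_ring_mid in the frame of tray3 between -0.022 and 0.022 m and z of big_ring_mid in the frame of tray3 between 0.024 and 0.032 m and angle between each of big_ring_mid, square_mid, shaker_mid, small_ring_mid, stamp_mid's own z axis and vertical below 0.12 rad and (y of big_ring_mid in the frame of tray3 between 0.053 and 0.097 m or y of big_ring_mid in the frame of tray3 between -0.097 and -0.053 m) and linear speed of each of big_ring, square_cutter, shaker, small_ring, stamp below 0.02 m/s and x of square_mid in the frame of tray3 between -0.022 and 0.022 m and z of square_mid in the frame of tray3 between 0.024 and 0.032 m and (y of square_mid in the frame of tray3 between 0.053 and 0.097 m or y of square_mid in the frame of tray3 between -0.097 and -0.053 m) and x of shaker_mid in the frame of tray3 between -0.022 and 0.022 m and z of shaker_mid in the frame of tray3 between 0.034 and 0.042 m and y of shaker_mid in the frame of tray3 between -0.022 and 0.022 m and x of small_ring_mid in the frame of tray2 between -0.022 and 0.022 m and z of small_ring_mid in the frame of tray2 between 0.024 and 0.032 m and (y of small_ring_mid in the frame of tray2 between 0.0155 and 0.0595 m or y of small_ring_mid in the frame of tray2 between -0.0595 and -0.0155 m) and x of stamp_mid in the frame of tray2 between -0.022 and 0.022 m and z of stamp_mid in the frame of tray2 between 0.03 and 0.038 m and (y of stamp_mid in the frame of tray2 between 0.0155 and 0.0595 m or y of stamp_mid in the frame of tray2 between -0.0595 and -0.0155 m)); the robot touches nothing.
It fails at once if the amber jar is pushed more than 20 mm or tipped (distance of jar from where it was at the start of the episode above 0.02 m or angle between jar's own z axis and vertical above 0.5 rad).
It fails at once if the white pot is pushed more than 20 mm or tipped (distance of ramekin from where it was at the start of the episode above 0.02 m or angle between ramekin's own z axis and vertical above 0.5 rad).
It also fails if it takes over 109 s, if anything falls off the work surface, if the arm or the gripper's body presses on something with over 40 N, if the wrist force passes 120 N, or if a joint passes its speed limit or range.

### The arm

A 6-joint arm with a two-finger parallel gripper is mounted at the origin on the work surface. World frame = base frame: x ahead of the robot, y to its left, z up, the work surface at z = 0. Lengths are in mm, angles in rad, forces in N, time in s.
With the tool pointing down it reaches from about 300 to 850 mm from the base axis. Payload 5.4 kg.
Tool frame: the origin (TCP) lies midway between the tips of the shut fingers; the grasp point (between the pads) lies 19 mm behind it; z points along the fingers, y is the direction in which the jaws open and shut (so a half turn about z gives the same grasp; the last joint's range is limited). The gripper opens to 85 mm and grips with 20 to 120 N. Pads are 22 mm wide; open, the fingers measure 114 mm over their backs; the gripper's body (76 mm by 85 mm) begins 54 mm behind the grasp point. The pads swing forward as they close: fully open they stand 13 mm farther back than shut.
Start: joints at [-0.21, 0.158, 1.597, -0, 1.386, -0.21], TCP at [574.984, -0.018, 231.299] pointing down, gripper open.
Joint ranges: [-2.91, 2.91], [-0.94, 2.29], [0.18, 2.7], [-1.29, 4.43], [0.17, 2.64], [-3, 3]. Speed limits (rad/s): [2.57, 2.57, 3.14, 3.14, 3.14, 3.14].

### API

Orientations are given as a unit quaternion [x, y, z, w].
In Python, from workcell import robot gives the robot as it stands.
- The arm moves only by the tool drive_tool, never from a script. Its argument "moves" is a list of rows, each an object with "dp": the shift along the world's x, y, z in mm, a list of three; "turn": the turn, a rotation vector about the world's x, y, z in degrees, a list of three. In form: [{"dp": [tx, ty, tz], "turn": [ax, ay, az]}, ...]. A call has 1 to 12 rows; each row is the pose to reach, as a shift and turn from the pose commanded when the call began; what a row does not reach only later rows make up. A row lasts 1/8 s, in which the tool goes at most 62.5 mm and 10.7 degrees, less where a joint would pass 70% of its speed; a pose out of reach is approached as far as the arm can. A call with a gripper value outside its range is refused whole. "grip" is the finger opening in mm, from 0 to 85.4, set as the call begins (left out, the last holds). The fingers move at their own pace and stop on an object; "force" is the grip in N (left out, the last holds). Time passes only in rows, so rows that repeat a pose let the fingers close. It gives the time, the measured TCP pose, the force and the opening at its end, in the units of the state.
- robot.state(): the state, without advancing time (a new reading comes with each control period).
- robot.snapshot(name): name is "scene" or "side" or "wrist"; returns a dict with "img" (384x512x3 uint8, red, green, blue), "depth" (384x512 float32, mm along the optical axis (not along the pixel's ray), 0 where there is no reading), "fx", "fy", "cx", "cy" (pixels), "world_to_cam" (4x4, takes a point from world to camera coordinates). Camera axes: x right, y up, looking along -z (the intrinsics and any distortion apply to the point x, -y, -z); pixel columns grow to the right and rows downward; lengths in mm; the calibration is good to about 2 mm. The wrist camera is an equidistant fisheye: a pixel r from the principal point sees the ray r / f radians off the axis. A picture is of the moment at which its call begins.
- robot.sign_off(): hands the job in, once; it reports no verdict.
Trained networks look in the newest picture that a camera, given by its name, has taken for a name from the list of things; names that differ only in an ending like _2 or _b are one class to them, and where a whole thing is asked for, a point or a joint stands for the part that bears it (a point fixed in the world has none). Each returns a list of dicts, best first, with "score" (0 to 1); they miss things now and then, are a little off and sometimes report something else, mostly with a low value. They report only what shows in the picture. A call takes as long as a camera call. They do not tell look-alikes from the thing itself.
- robot.look_for(camera, query): "location" ([x, y, z] in mm, in world coordinates, good to about 4 mm: the middle of the surface that is visible of it).
- robot.silhouettes(camera, query): "region" (384x512 bool, what is visible of it).
- robot.pinpoint(camera, query): "location" ([x, y, z] in mm, in world coordinates, good to about 4 mm: a listed point, or the origin of a listed thing).
The state is a dict: "t": time; "joints": joint angles; "joint_vel": joint speeds; "effort": joint torques, N m; "eef_pos": TCP position; "eef_rot": TCP orientation; "contact_force": force on the tool from outside, world axes, zero at the start; "moment": the same for the moment, N m; "finger_gap": finger opening in mm.
Only numpy, scipy, OpenCV 4.12 (cv2) and the standard library are available. Lean on these libraries where they do the work, as an engineer would, in place of code of your own. Each camera call takes 0.05 s, during which the arm holds its last target.

## Working session

There is one attempt and no reset: what is moved stays moved. The work goes in short steps, Python scripts to look and compute and a tool call to move; the robot and the scene stay as the last step left them, time stands still between calls to the robot, and variables do not carry over. Pictures are saved under pics/ and viewed, and the job is handed in when it is done.

Besides the shell and the picture viewer there is one more tool, called as a command line: name --argument value ..., lists and objects as JSON in quotes. drive_tool: Moves the arm, as the interface text tells. Its arguments: {"type":"object","properties":{"moves":{"type":"array","items":{"type":"object","properties":{"dp":{"type":"array","items":{"type":"number"}},"turn":{"type":"array","items":{"type":"number"}}}}},"grip":{"type":"number"},"force":{"type":"number"}},"required":["moves"]}

```bash
mkdir -p pics; ls; python3 - <<'E'
from workcell import robot
import cv2, pickle
s=robot.state(); print(s)
for n in ("scene","side","wrist"):
    d=robot.snapshot(n); pickle.dump(d,open(f"{n}0.pkl","wb"))
    cv2.imwrite(f"pics/{n}0.png",cv2.resize(d["img"][:,:,::-1],(768,576)))
    print(n,d["fx"],d["fy"],d["cx"],d["cy"],d["world_to_cam"])
E
```

```text
pics
{'t': 0.0, 'joints': array([-2.10067125e-01,  1.59071693e-01,  1.59827092e+00,  6.11723501e-06,
        1.38614544e+00, -2.10121628e-01]), 'joint_vel': array([-6.77094330e-04,  1.01341378e-03, -5.88099417e-04,  1.18200049e-03,
        1.68686177e-03, -8.35445629e-05]), 'effort': array([ 1.96016467e-04, -3.96006632e+01, -3.31426942e+01, -2.07608541e-04,
        8.36965773e-03, -3.09808388e-05]), 'eef_pos': array([5.74399042e+02, 1.27769131e-01, 2.30284777e+02]), 'eef_rot': array([ 7.07087593e-01,  7.07125334e-01, -5.13111861e-04, -7.96781893e-04]), 'contact_force': array([0.14385829, 0.75497282, 0.36461559]), 'moment': array([ 0.01479551, -0.01683857,  0.05810473]), 'finger_gap': 85.7560098510313}
scene 416.3410160449078 416.3410160449078 252.27637722694766 196.0904004880651 [[ 7.31478812e-01  6.81860831e-01  2.13437564e-03 -3.42314192e+02]
 [-4.74841226e-01  5.07143268e-01  7.19257614e-01  1.37588300e+02]
 [ 4.89351160e-01 -5.27135195e-01  6.94740188e-01 -1.32404024e+03]
 [ 0.00000000e+00  0.00000000e+00  0.00000000e+00  1.00000000e+00]]
side 417.99043847043316 417.99043847043316 257.8267559655274 192.5498704401596 [[-9.96322064e-01 -8.29473065e-02 -2.14962405e-02  4.39784470e+02]
 [ 2.34912433e-02 -5.05663617e-01  8.62410847e-01 -3.83726527e+01]
 [-8.24045236e-02  8.58733982e-01  5.05752354e-01 -1.05878089e+03]
 [ 0.00000000e+00  0.00000000e+00  0.00000000e+00  1.00000000e+00]]
wrist 297.3186396354542 297.3186396354542 255.49518650705278 195.2783341750357 [[ 9.99999125e-01  1.19718598e-03 -5.62377905e-04 -5.74698193e+02]
 [-1.30728447e-03  9.59278657e-01 -2.82458404e-01  3.84563457e+01]
 [ 2.01321880e-04  2.82458892e-01  9.59279383e-01 -3.77199183e+02]
 [ 0.00000000e+00  0.00000000e+00  0.00000000e+00  1.00000000e+00]]
```

View pics/scene0.png

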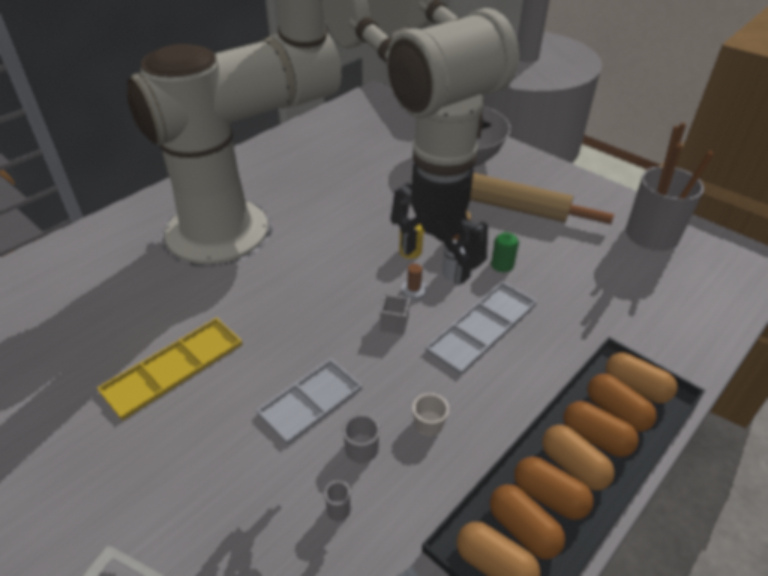

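View pics/side0.png

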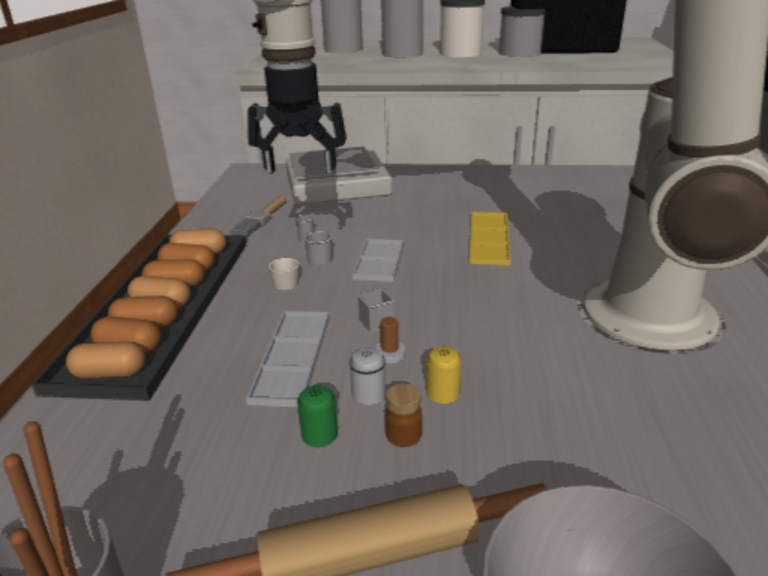

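View pics/wrist0.png

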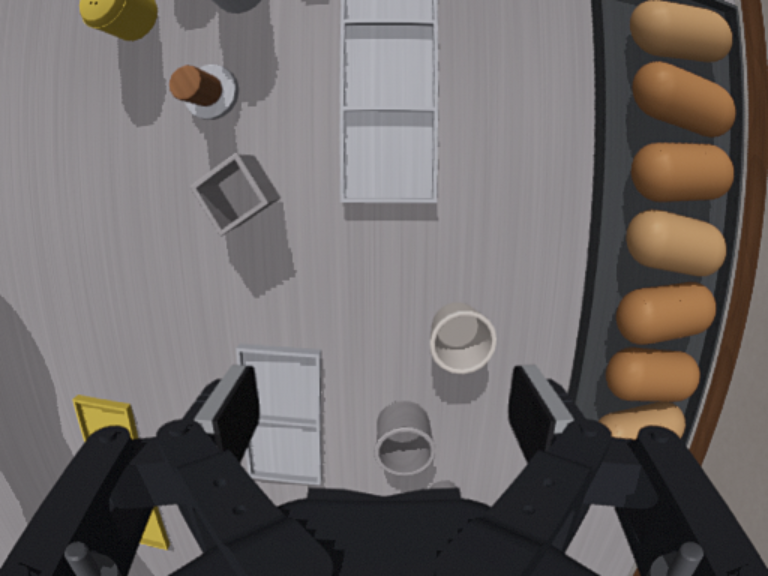

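The side view (768x576) shows the silver shaker with the dark band at (368,375). Its look-alikes are a green one (318,415), a yellow one (443,375) and the amber jar (403,415). The stamp is at (389,340), the square cutter at (376,308), the pot at (285,273), the big ring at (318,247) and the small ring at (305,228). The silver long tray is at (290,357), the short one at (379,260), and the yellow tray at (489,237) is a decoy.

```bash
cat > h.py <<'E'
import numpy as np
def cloud(d):
    z=d["depth"]; v,u=np.mgrid[0:384,0:512]
    X=(u-d["cx"])/d["fx"]*z; Y=-(v-d["cy"])/d["fy"]*z
    P=np.stack([X,Y,-z,np.ones_like(z)],-1)
    W=P@np.linalg.inv(d["world_to_cam"]).T
    W=W[...,:3].copy(); W[z<=0]=np.nan
    return W
E
python3 - <<'E'
import pickle,numpy as np,cv2
from h import *
from workcell import robot
im=np.zeros((3,700,600),np.uint8)
for cam in("side","scene"):
    print(cam)
    for q in ("big_ring_mid","small_ring_mid","square_mid","shaker_mid","stamp_mid","tray3","tray2","jar","ramekin"):
        r=robot.pinpoint(cam,q)
        print(q,[(np.round(x["location"]).tolist(),round(float(x["score"]),2)) for x in r[:4]])
# height map
for k,cam in enumerate(("side","scene")):
    d=pickle.load(open(cam+"0.pkl","rb")); W=cloud(d)
    m=np.isfinite(W[...,0])&(W[...,2]<110)
    x,y,z=W[m].T
    c=d["img"][m]
    ix=((x-300)).astype(int); iy=(( 400-y)*1).astype(int)
    out=np.zeros((800,600,3),np.uint8)
    ok=(ix>=0)&(ix<600)&(iy>=0)&(iy<800)
    out[iy[ok],ix[ok]]=c[ok][:,::-1]
    out=cv2.dilate(out,np.ones((2,2)))
    for g in range(0,600,100): cv2.putText(out,str(300+g),(g,10),0,.35,(0,255,255),1); cv2.line(out,(g,0),(g,799),(80,80,0),1)
    for g in range(0,800,100): cv2.putText(out,str(400-g),(0,g+10),0,.35,(0,255,255),1); cv2.line(out,(0,g),(599,g),(80,80,0),1)
    cv2.imwrite(f"pics/top_{cam}.png",out[100:700])
    t=(abs(z)<10); print(cam,"table z",np.median(z[t]))
E
```

```text
side
big_ring_mid [([591.0, -172.0, 25.0], 0.76)]
small_ring_mid [([640.0, -265.0, 30.0], 0.74)]
square_mid [([456.0, 52.0, 27.0], 0.78)]
shaker_mid [([507.0, 323.0, 35.0], 0.69), ([346.0, 224.0, 36.0], 0.66), ([448.0, 238.0, 32.0], 0.57)]
stamp_mid [([429.0, 141.0, 31.0], 0.83), ([576.0, 157.0, -1.0], 0.29)]
tray3 [([578.0, 158.0, -2.0], 0.96), ([475.0, -165.0, -1.0], 0.91)]
tray2 [([578.0, 158.0, -2.0], 0.96), ([475.0, -165.0, -1.0], 0.91)]
jar [([393.0, 319.0, -3.0], 0.6)]
ramekin [([636.0, -68.0, 1.0], 0.56), ([472.0, -161.0, -0.0], 0.32)]
scene
big_ring_mid [([592.0, -168.0, 25.0], 0.75)]
small_ring_mid [([640.0, -263.0, 26.0], 0.78)]
square_mid [([456.0, 54.0, 30.0], 0.62)]
shaker_mid [([506.0, 321.0, 38.0], 0.96), ([594.0, -172.0, 28.0], 0.72), ([345.0, 226.0, 34.0], 0.54), ([452.0, 237.0, 35.0], 0.47)]
stamp_mid []
tray3 [([248.0, -282.0, 1.0], 0.77), ([580.0, 156.0, -1.0], 0.69), ([472.0, -166.0, -4.0], 0.65), ([457.0, 51.0, 30.0], 0.41)]
tray2 [([248.0, -282.0, 1.0], 0.77), ([580.0, 156.0, -1.0], 0.69), ([472.0, -166.0, -4.0], 0.65), ([457.0, 51.0, 30.0], 0.41)]
jar []
ramekin [([640.0, -69.0, -2.0], 0.77)]
side table z -0.850754857842162
scene table z -1.501647295189855
```

View pics/top_side.png

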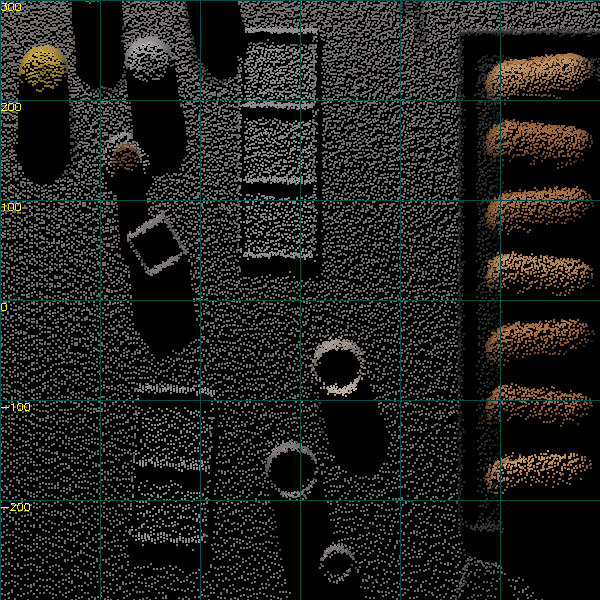

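View pics/top_scene.png

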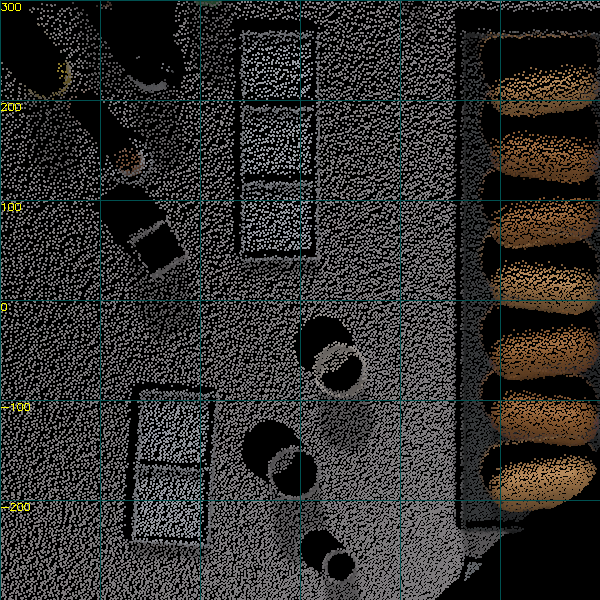

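```bash
python3 - <<'E'
import pickle,numpy as np,cv2
from scipy.optimize import least_squares
from h import *
Ws={c:cloud(pickle.load(open(c+"0.pkl","rb"))).reshape(-1,3) for c in("side","scene")}
def sel(W,c,r,z0,z1):
    return W[(np.hypot(W[:,0]-c[0],W[:,1]-c[1])<r)&(W[:,2]>z0)&(W[:,2]<z1)]
for c,W in Ws.items():
    print(c)
    for n,p,r,z0,R in(("big",(592,-170),38,46,26.5),("small",(640,-264),28,46,17.5),("ram",(638,-68),38,38,27),("shaker",(449,237),35,20,24),("stamp",(429,141),19,20,14),("stampdisc",(429,141),30,5,24),("jar",(393,319),30,20,24),("green",(507,322),32,20,24),("yellow",(346,225),32,20,24)):
        P=sel(W,p,r,z0,58 if n!="stampdisc" else 14)
        if len(P)<8: print(n,len(P));continue
        f=least_squares(lambda q:np.hypot(P[:,0]-q[0],P[:,1]-q[1])-R,p,loss="soft_l1",f_scale=1.5)
        print(n,len(P),np.round(f.x,1),"rms",round(float(np.sqrt(np.mean(f.fun**2))),2),"zmax",P[:,2].max().round(1))
    P=sel(W,(456,53),42,44,56); print("square",len(P),cv2.minAreaRect(P[:,:2].astype(np.float32)))
    for n,p,hx,hy in(("tray3",(578,157),39,114),("tray2",(473,-164),39,76.5)):
        P=sel(W,p,hy+15,8,14)
        P=P[abs(P[:,0]-p[0])<hx+15]
        print(n,len(P),cv2.minAreaRect(P[:,:2].astype(np.float32)))
        # tray model fit: wall points lie near wall lines; all tray pts z 1..14: fit partition/wall lines
        ys=np.array([-112.5,-37.5,37.5,112.5]) if n=="tray3" else np.array([-75,0,75.])
        def res(q):
            cc,s=np.cos(q[2]),np.sin(q[2]); dx=P[:,0]-q[0];dy=P[:,1]-q[1]
            lx=cc*dx+s*dy; ly=-s*dx+cc*dy
            d=np.minimum(np.abs(np.abs(lx)-37.5),np.abs(ly[:,None]-ys).min(1))
            return np.maximum(d-1,0)
        best=min((least_squares(res,(p[0],p[1],a),loss="soft_l1",x_scale=(1,1,.01)) for a in np.arange(-.25,.26,.05)),key=lambda f:f.cost)
        print(n,np.round(best.x,3),best.cost/len(P))
E
```

```text
side
big 49 [ 591.7 -169.6] rms 2.31 zmax 49.7
small 25 [ 636.5 -260.8] rms 2.4 zmax 50.2
ram 57 [637.5 -66.5] rms 2.39 zmax 42.4
shaker 334 [448.9 236.8] rms 1.02 zmax 58.0
stamp 165 [426.6 141.5] rms 1.22 zmax 58.0
stampdisc 125 [426. 137.] rms 5.03 zmax 14.0
jar 400 [394.2 316.1] rms 1.88 zmax 58.0
green 385 [504.5 322.1] rms 0.89 zmax 57.9
yellow 341 [343.8 228.4] rms 1.0 zmax 57.9
square 111 ((455.97735595703125, 55.65528106689453), (46.156150817871094, 49.72323989868164), 29.85452651977539)
tray3 393 ((577.1206665039062, 156.54180908203125), (233.37083435058594, 79.0511245727539), 89.89667510986328)
tray3 [ 5.76750e+02  1.57498e+02 -3.00000e-03] 0.16124760266570443
tray2 161 ((471.8638610839844, -164.02578735351562), (159.86166381835938, 78.26909637451172), 86.74472045898438)
tray2 [ 4.71604e+02 -1.63895e+02 -5.80000e-02] 0.44068426379792164
scene
big 123 [ 594.2 -172.8] rms 1.99 zmax 50.7
small 96 [ 639.6 -265.8] rms 1.84 zmax 52.5
ram 101 [640.  -69.7] rms 1.87 zmax 43.0
shaker 94 [451.  235.7] rms 1.49 zmax 57.9
stamp 108 [428.3 140.6] rms 2.1 zmax 57.9
stampdisc 102 [425.5 143.4] rms 4.96 zmax 13.5
jar 13 [397.1 316.8] rms 1.23 zmax 38.5
green 168 [505.9 321.4] rms 1.5 zmax 57.7
yellow 60 [345.1 226.9] rms 1.16 zmax 57.6
square 94 ((457.37530517578125, 52.52264404296875), (46.83103561401367, 50.80375289916992), 29.534954071044922)
tray3 316 ((579.1571655273438, 154.3040008544922), (79.51654052734375, 229.82049560546875), 0.035928256809711456)
tray3 [ 5.79344e+02  1.54092e+02 -3.00000e-03] 0.19067027455090227
tray2 309 ((474.4386901855469, -166.9475555419922), (154.3600616455078, 81.55550384521484), 86.16187286376953)
tray2 [ 4.74434e+02 -1.67171e+02 -6.00000e-02] 0.1260513180879598
```

Choice made for the shaker: silver with a dark band, at world (450,236). Rejected look-alikes are green (505,322), yellow (345,228) and the amber jar (396,316). I'll check it with one close crop from the wrist camera while hovering.

drive_tool --moves '[{"dp": [-50,60,-20],"turn": [0,0,0]},{"dp": [-80,110,-40],"turn": [0,0,0]},{"dp": [-105,160,-60],"turn": [0,0,0]},{"dp": [-125,190,-70],"turn": [0,0,0]},{"dp": [-125,190,-70],"turn": [0,0,0]},{"dp": [-125,190,-70],"turn": [0,0,0]}]' --grip 85 --force 40

```text
t: 1.8
eef_pos: [450.7, 189.7, 161.8]
eef_rot: [0.707, 0.707, 0.0, 0.001]
contact_force: [-0.4, 0.1, 0.6]
finger_gap: 84.9
```

```bash
cat >> h.py <<'E'
def ray_at(d,u,v,z):
    "wrist fisheye pixel -> world point on plane z"
    dx,dy=u-d["cx"],v-d["cy"]; r=np.hypot(dx,dy); th=r/d["fx"]
    k=np.sin(th)/max(r,1e-9); c=np.array([dx*k,-dy*k,-np.cos(th)])
    M=d["world_to_cam"]; R=M[:3,:3]; o=-R.T@M[:3,3]; w=R.T@c
    return o+w*(z-o[2])/w[2]
E
python3 - <<'E'
from workcell import robot
import cv2,pickle,numpy as np
d=robot.snapshot("wrist"); pickle.dump(d,open("w1.pkl","wb"))
cv2.imwrite("pics/w1.png",cv2.resize(d["img"][:,:,::-1],(768,576)))
for q in("shaker_mid","stamp_mid","jar","square_mid","tray3"): print(q,[(np.round(x["location"],1).tolist(),round(x["score"],2)) for x in robot.pinpoint("wrist",q)[:4]])
E
```

```text
shaker_mid [([506.1, 320.5, 36.6], 0.8), ([343.0, 225.9, 36.9], 0.72), ([456.2, 51.1, 26.4], 0.58)]
stamp_mid [([424.7, 141.4, 29.5], 0.7)]
jar [([395.4, 315.2, 1.4], 0.57)]
square_mid [([454.7, 50.3, 27.2], 0.73)]
tray3 [([578.4, 154.7, 3.4], 0.87)]
```

View pics/w1.png

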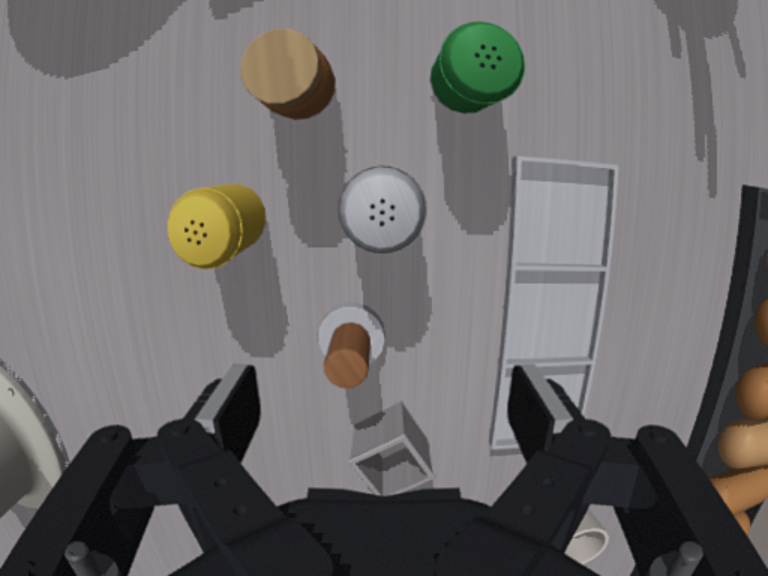

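The wrist view shows the silver pierced shaker in the centre at (382,209), with the amber jar (285,70), green (478,65) and yellow (205,228) around it, and the stamp at (350,340).

```bash
python3 - <<'E'
import pickle
from h import *
d=pickle.load(open("w1.pkl","rb"))
for n,u,v,z in(("shaker top",382,209,60),("jar",283,70,70),("stamp handle top",346,370,62),("tray3 c",517,157,12),("tray3 c2",616,167,12),("corner3",495,449,12)):
    print(n,ray_at(d,u/1.5,v/1.5,z).round(1))
E
```

```text
shaker top [450.5 235.9  60. ]
jar [398.7 312.4  70. ]
stamp handle top [428.9 140.2  62. ]
tray3 c [540.1 268.1  12. ]
tray3 c2 [616.4 267.2  12. ]
corner3 [543.1  40.8  12. ]
```

drive_tool --moves '[{"dp": [0,46,-30],"turn": [0,0,0]},{"dp": [0,46,-85],"turn": [0,0,0]},{"dp": [0,46,-125],"turn": [0,0,0]},{"dp": [0,46,-146],"turn": [0,0,0]},{"dp": [0,46,-146],"turn": [0,0,0]},{"dp": [0,46,-146],"turn": [0,0,0]}]'

```text
t: 2.85
eef_pos: [451.2, 236.0, 16.5]
eef_rot: [0.707, 0.707, 0.001, 0.001]
contact_force: [-0.3, -0.7, 0.3]
finger_gap: 85.2
```

drive_tool --moves '[{"dp": [0,0,0],"turn": [0,0,0]},{"dp": [0,0,0],"turn": [0,0,0]},{"dp": [0,0,0],"turn": [0,0,0]},{"dp": [0,0,0],"turn": [0,0,0]},{"dp": [0,0,0],"turn": [0,0,0]},{"dp": [0,0,0],"turn": [0,0,0]}]' --grip 40 --force 40

```text
t: 3.6
eef_pos: [450.8, 236.2, 16.4]
eef_rot: [0.707, 0.707, 0.001, 0.0]
contact_force: [-1.5, -0.4, 6.6]
finger_gap: 46.9
```

drive_tool --moves '[{"dp": [0,0,25],"turn": [0,0,0]},{"dp": [0,0,65],"turn": [0,0,0]},{"dp": [20,-10,75],"turn": [0,0,0]},{"dp": [60,-35,75],"turn": [0,0,0]},{"dp": [100,-62,75],"turn": [0,0,0]},{"dp": [128,-80,75],"turn": [0,0,0]},{"dp": [128,-80,60],"turn": [0,0,0]},{"dp": [128,-80,60],"turn": [0,0,0]}]'

```text
t: 4.6
eef_pos: [575.3, 156.1, 72.7]
eef_rot: [0.707, 0.707, -0.002, -0.002]
contact_force: [-1.0, 0.8, -1.8]
finger_gap: 46.7
```

drive_tool --moves '[{"dp": [0,0,-20],"turn": [0,0,0]},{"dp": [0,0,-40],"turn": [0,0,0]},{"dp": [0,0,-50],"turn": [0,0,0]},{"dp": [0,0,-56],"turn": [0,0,0]},{"dp": [0,0,-56],"turn": [0,0,0]},{"dp": [0,0,-56],"turn": [0,0,0]}]'

```text
t: 5.35
eef_pos: [578.3, 156.0, 19.5]
eef_rot: [0.707, 0.707, 0.0, 0.0]
contact_force: [0.4, -0.0, -1.9]
finger_gap: 46.6
```

drive_tool --moves '[{"dp": [0,0,-1],"turn": [0,0,0]},{"dp": [0,0,-1],"turn": [0,0,0]}]'

```text
t: 5.6
eef_pos: [578.4, 156.0, 19.4]
eef_rot: [0.707, 0.707, 0.0, 0.0]
contact_force: [-3.7, 0.3, 5.5]
finger_gap: 46.8
```

drive_tool --moves '[{"dp": [0,0,0],"turn": [0,0,0]},{"dp": [0,0,0],"turn": [0,0,0]},{"dp": [0,0,0],"turn": [0,0,0]},{"dp": [0,0,0],"turn": [0,0,0]},{"dp": [0,0,30],"turn": [0,0,0]},{"dp": [0,0,80],"turn": [0,0,0]},{"dp": [0,0,110],"turn": [0,0,0]},{"dp": [0,0,110],"turn": [0,0,0]}]' --grip 85

```text
t: 6.6
eef_pos: [580.3, 156.2, 131.5]
eef_rot: [0.707, 0.707, 0.002, 0.002]
contact_force: [0.2, -0.2, -0.1]
finger_gap: 84.9
```

drive_tool --moves '[{"dp": [-50,-5,0],"turn": [0,0,0]},{"dp": [-100,-10,0],"turn": [0,0,0]},{"dp": [-150,-15,0],"turn": [0,0,0]},{"dp": [-150,-15,-40],"turn": [0,0,0]},{"dp": [-150,-15,-80],"turn": [0,0,0]},{"dp": [-150,-15,-108],"turn": [0,0,0]},{"dp": [-150,-15,-108],"turn": [0,0,0]},{"dp": [-150,-15,-108],"turn": [0,0,0]}]'

```text
t: 7.6
eef_pos: [428.2, 141.0, 20.6]
eef_rot: [0.707, 0.707, 0.0, 0.0]
contact_force: [0.2, -0.3, 0.4]
finger_gap: 85.4
```

drive_tool --moves '[{"dp": [0,0,0],"turn": [0,0,0]},{"dp": [0,0,0],"turn": [0,0,0]},{"dp": [0,0,0],"turn": [0,0,0]},{"dp": [0,0,0],"turn": [0,0,0]},{"dp": [0,0,0],"turn": [0,0,0]},{"dp": [0,0,0],"turn": [0,0,0]},{"dp": [0,0,0],"turn": [0,0,0]}]' --grip 20

```text
t: 8.48
eef_pos: [428.5, 141.0, 20.9]
eef_rot: [0.707, 0.707, 0.0, 0.0]
contact_force: [-1.4, 0.1, 6.3]
finger_gap: 27.4
```

drive_tool --moves '[{"dp": [0,0,30],"turn": [0,0,0]},{"dp": [0,0,80],"turn": [0,0,0]},{"dp": [5,-20,90],"turn": [0,0,0]},{"dp": [12,-70,90],"turn": [0,0,0]},{"dp": [20,-120,90],"turn": [0,0,0]},{"dp": [30,-170,90],"turn": [0,0,0]},{"dp": [40,-220,90],"turn": [0,0,0]},{"dp": [45,-250,80],"turn": [0,0,0]},{"dp": [47,-269,60],"turn": [0,0,0]},{"dp": [47,-269,40],"turn": [0,0,0]},{"dp": [47,-269,40],"turn": [0,0,0]},{"dp": [47,-269,40],"turn": [0,0,0]}]'

```text
t: 9.98
eef_pos: [475.1, -127.9, 60.6]
eef_rot: [0.707, 0.707, 0.0, 0.0]
contact_force: [1.1, -0.5, -1.7]
finger_gap: 26.8
```

drive_tool --moves '[{"dp": [0,0,-20],"turn": [0,0,0]},{"dp": [0,0,-32],"turn": [0,0,0]},{"dp": [0,0,-37],"turn": [0,0,0]},{"dp": [0,0,-37],"turn": [0,0,0]},{"dp": [0,0,-37],"turn": [0,0,0]}]'

```text
t: 10.6
eef_pos: [475.6, -128.2, 23.9]
eef_rot: [0.707, 0.707, 0.0, 0.001]
contact_force: [-0.9, 0.3, 0.3]
finger_gap: 27.1
```

drive_tool --moves '[{"dp": [0,0,0],"turn": [0,0,0]},{"dp": [0,0,0],"turn": [0,0,0]},{"dp": [0,0,0],"turn": [0,0,0]},{"dp": [0,0,0],"turn": [0,0,0]},{"dp": [0,0,30],"turn": [0,0,0]},{"dp": [0,0,80],"turn": [0,0,0]},{"dp": [0,0,110],"turn": [0,0,0]},{"dp": [40,-35,120],"turn": [0,0,0]},{"dp": [80,-66,120],"turn": [0,0,0]},{"dp": [120,-90,120],"turn": [0,0,0]},{"dp": [120,-90,120],"turn": [0,0,0]},{"dp": [120,-90,120],"turn": [0,0,0]}]' --grip 85

```text
t: 12.1
eef_pos: [594.4, -217.6, 142.8]
eef_rot: [0.707, 0.707, -0.0, -0.001]
contact_force: [-0.4, 0.3, -0.0]
finger_gap: 85.3
```

```bash
python3 - <<'E'
from workcell import robot
import cv2,pickle,numpy as np
for c in("wrist","side"):
    d=robot.snapshot(c); pickle.dump(d,open(c+"2.pkl","wb"))
    cv2.imwrite(f"pics/{c}2.png",cv2.resize(d["img"][:,:,::-1],(768,576)))
    for q in("shaker_mid","stamp_mid","square_mid","big_ring_mid","small_ring_mid","tray3","ramekin"): print(q,[(np.round(x["location"],1).tolist(),round(x["score"],2)) for x in robot.pinpoint(c,q)[:4]])
E
```

```text
shaker_mid []
stamp_mid [([471.6, -129.5, 31.5], 0.57)]
square_mid []
big_ring_mid []
small_ring_mid [([638.4, -266.9, 23.3], 0.66)]
tray3 [([472.2, -168.9, -1.8], 0.77), ([253.4, -277.1, 0.2], 0.77)]
ramekin [([641.2, -71.1, -2.4], 0.63)]
shaker_mid [([343.8, 226.9, 36.3], 0.83), ([504.1, 322.1, 34.2], 0.83), ([575.2, 161.8, 34.6], 0.67), ([592.9, -169.0, 23.9], 0.2)]
stamp_mid [([475.0, -129.2, 34.9], 0.65), ([593.1, -168.5, 25.6], 0.44)]
square_mid [([455.9, 52.0, 27.9], 0.81)]
big_ring_mid [([590.0, -168.4, 25.3], 0.84)]
small_ring_mid [([638.4, -265.9, 27.8], 0.49)]
tray3 [([253.4, -273.7, -4.0], 0.76), ([576.1, 159.2, -8.4], 0.61), ([472.5, -162.5, 0.3], 0.59)]
ramekin [([637.3, -71.2, -1.2], 0.82), ([390.7, 317.6, 3.0], 0.5)]
```

View pics/wrist2.png

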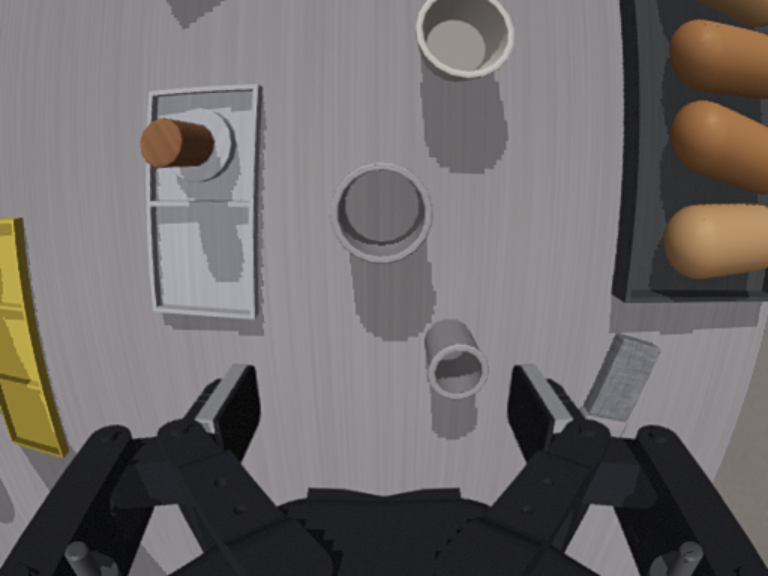

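View pics/side2.png

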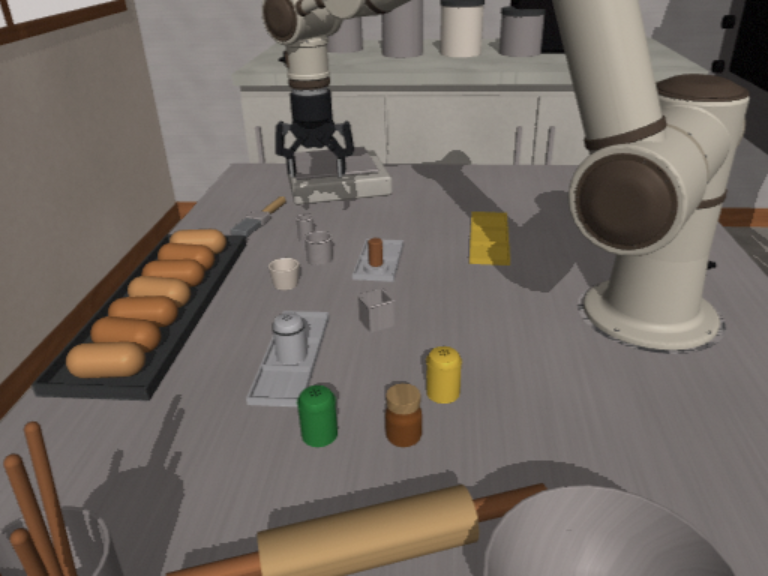

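The shaker stands in the long tray's middle bay (side 290,338) and the stamp is upright in the short tray (side 375,252). The wrist view shows the big ring at (381,212), the small ring lip at (457,371) and a brush end at (622,375).

```bash
python3 - <<'E'
import pickle
from h import *
d=pickle.load(open("wrist2.pkl","rb"))
for n,u,v,z in(("big",381,212,50),("small",457,371,50),("brush near",590,405,10),("brush",612,340,10),("stamp top",163,142,65),("t2 a",150,90,12),("t2 b",261,86,12),("t2 c",156,313,12),("t2 d",257,317,12),("ram",464,35,42)):
    print(n,ray_at(d,u/1.5,v/1.5,z).round(1))
E
```

```text
big [ 593.5 -172.    50. ]
small [ 638.4 -264.4   50. ]
brush near [ 754.5 -318.1   10. ]
brush [ 762.5 -263.9   10. ]
stamp top [ 478.9 -129.4   65. ]
t2 a [441.  -88.5  12. ]
t2 b [519.5 -95.2  12. ]
t2 c [ 433.5 -242.6   12. ]
t2 d [ 510.6 -244.4   12. ]
ram [638.4 -72.7  42. ]
```

drive_tool --moves '[{"dp": [43,-46,0],"turn": [0,0,0]},{"dp": [43,-46,-50],"turn": [0,0,0]},{"dp": [43,-46,-95],"turn": [0,0,0]},{"dp": [43,-46,-125],"turn": [0,0,0]},{"dp": [43,-46,-135],"turn": [0,0,0]},{"dp": [43,-46,-135],"turn": [0,0,0]},{"dp": [43,-46,-135],"turn": [0,0,0]}]'

```text
t: 13.78
eef_pos: [639.4, -264.8, 10.5]
eef_rot: [0.707, 0.707, 0.0, 0.002]
contact_force: [-0.3, -0.3, 0.3]
finger_gap: 84.8
```

drive_tool --moves '[{"dp": [0,0,0],"turn": [0,0,0]},{"dp": [0,0,0],"turn": [0,0,0]},{"dp": [0,0,0],"turn": [0,0,0]},{"dp": [0,0,0],"turn": [0,0,0]},{"dp": [0,0,0],"turn": [0,0,0]},{"dp": [0,0,0],"turn": [0,0,0]},{"dp": [0,0,0],"turn": [0,0,0]}]' --grip 25

```text
t: 14.65
eef_pos: [638.3, -264.2, 8.9]
eef_rot: [0.707, 0.707, 0.0, 0.0]
contact_force: [-1.1, 1.4, 5.2]
finger_gap: 33.8
```

drive_tool --moves '[{"dp": [0,0,30],"turn": [0,0,0]},{"dp": [0,0,75],"turn": [0,0,0]},{"dp": [-30,10,85],"turn": [0,0,0]},{"dp": [-75,27,85],"turn": [0,0,0]},{"dp": [-120,43,85],"turn": [0,0,0]},{"dp": [-150,55,75],"turn": [0,0,0]},{"dp": [-166,60,50],"turn": [0,0,0]},{"dp": [-166,60,30],"turn": [0,0,0]},{"dp": [-166,60,15],"turn": [0,0,0]},{"dp": [-166,60,6],"turn": [0,0,0]},{"dp": [-166,60,3],"turn": [0,0,0]},{"dp": [-166,60,3],"turn": [0,0,0]}]'

```text
t: 16.15
eef_pos: [472.6, -204.4, 11.9]
eef_rot: [0.707, 0.707, 0.0, 0.0]
contact_force: [-1.4, 0.5, 1.0]
finger_gap: 33.4
```

drive_tool --moves '[{"dp": [0,0,0],"turn": [0,0,0]},{"dp": [0,0,0],"turn": [0,0,0]},{"dp": [0,0,0],"turn": [0,0,0]},{"dp": [0,0,0],"turn": [0,0,0]},{"dp": [0,0,30],"turn": [0,0,0]},{"dp": [0,0,80],"turn": [0,0,0]},{"dp": [40,10,100],"turn": [0,0,0]},{"dp": [85,22,100],"turn": [0,0,0]},{"dp": [121,33,100],"turn": [0,0,0]},{"dp": [121,33,85],"turn": [0,0,0]},{"dp": [121,33,70],"turn": [0,0,0]},{"dp": [121,33,70],"turn": [0,0,0]}]' --grip 85

```text
t: 17.65
eef_pos: [590.4, -170.5, 78.6]
eef_rot: [0.707, 0.707, -0.001, -0.003]
contact_force: [0.8, -0.0, -0.4]
finger_gap: 84.7
```

drive_tool --moves '[{"dp": [0,0,-35],"turn": [0,0,0]},{"dp": [0,0,-62],"turn": [0,0,0]},{"dp": [0,0,-73],"turn": [0,0,0]},{"dp": [0,0,-73],"turn": [0,0,0]},{"dp": [0,0,-73],"turn": [0,0,0]}]'

```text
t: 18.27
eef_pos: [593.9, -171.7, 9.8]
eef_rot: [0.707, 0.707, 0.0, 0.001]
contact_force: [0.9, -0.2, 0.4]
finger_gap: 85.1
```

drive_tool --moves '[{"dp": [0,0,0],"turn": [0,0,0]},{"dp": [0,0,0],"turn": [0,0,0]},{"dp": [0,0,0],"turn": [0,0,0]},{"dp": [0,0,0],"turn": [0,0,0]},{"dp": [0,0,0],"turn": [0,0,0]},{"dp": [0,0,0],"turn": [0,0,0]}]' --grip 43

```text
t: 19.02
eef_pos: [593.7, -171.3, 9.4]
eef_rot: [0.707, 0.707, 0.0, 0.001]
contact_force: [-1.1, 0.4, 5.1]
finger_gap: 51.3
```

drive_tool --moves '[{"dp": [0,0,40],"turn": [0,0,0]},{"dp": [0,0,85],"turn": [0,0,0]},{"dp": [-3,20,100],"turn": [0,0,0]},{"dp": [-6,70,100],"turn": [0,0,0]},{"dp": [-9,120,100],"turn": [0,0,0]},{"dp": [-12,170,100],"turn": [0,0,0]},{"dp": [-15,220,100],"turn": [0,0,0]},{"dp": [-15,245,85],"turn": [0,0,0]},{"dp": [-15,252,60],"turn": [0,0,0]},{"dp": [-15,252,40],"turn": [0,0,0]},{"dp": [-15,252,40],"turn": [0,0,0]}]'

```text
t: 20.4
eef_pos: [576.2, 80.7, 46.1]
eef_rot: [0.707, 0.707, -0.002, -0.002]
contact_force: [-0.1, -0.0, -0.5]
finger_gap: 51.6
```

drive_tool --moves '[{"dp": [0,0,-20],"turn": [0,0,0]},{"dp": [0,0,-32],"turn": [0,0,0]},{"dp": [0,0,-37],"turn": [0,0,0]},{"dp": [0,0,-37],"turn": [0,0,0]},{"dp": [0,0,-37],"turn": [0,0,0]}]'

```text
t: 21.02
eef_pos: [577.9, 80.7, 12.4]
eef_rot: [0.707, 0.707, -0.0, -0.0]
contact_force: [-5.4, -0.4, 10.5]
finger_gap: 51.9
```

drive_tool --moves '[{"dp": [0,0,0],"turn": [0,0,0]},{"dp": [0,0,0],"turn": [0,0,0]},{"dp": [0,0,0],"turn": [0,0,0]},{"dp": [0,0,0],"turn": [0,0,0]},{"dp": [0,0,30],"turn": [0,0,0]},{"dp": [0,0,80],"turn": [0,0,0]},{"dp": [-40,-8,110],"turn": [0,0,8]},{"dp": [-80,-17,110],"turn": [0,0,16]},{"dp": [-121,-27,110],"turn": [0,0,24]},{"dp": [-121,-27,90],"turn": [0,0,30]},{"dp": [-121,-27,70],"turn": [0,0,30]},{"dp": [-121,-27,70],"turn": [0,0,30]}]' --grip 85

```text
t: 22.52
eef_pos: [455.5, 54.2, 80.0]
eef_rot: [0.5, 0.866, -0.001, -0.002]
contact_force: [0.3, -0.6, -0.5]
finger_gap: 84.8
```

```bash
python3 - <<'E'
from workcell import robot
import cv2,pickle,numpy as np
d=robot.snapshot("wrist"); pickle.dump(d,open("wrist3.pkl","wb"))
cv2.imwrite("pics/wrist3.png",cv2.resize(d["img"][:,:,::-1],(768,576)))
E
```

```text
(no output)
```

View pics/wrist3.png

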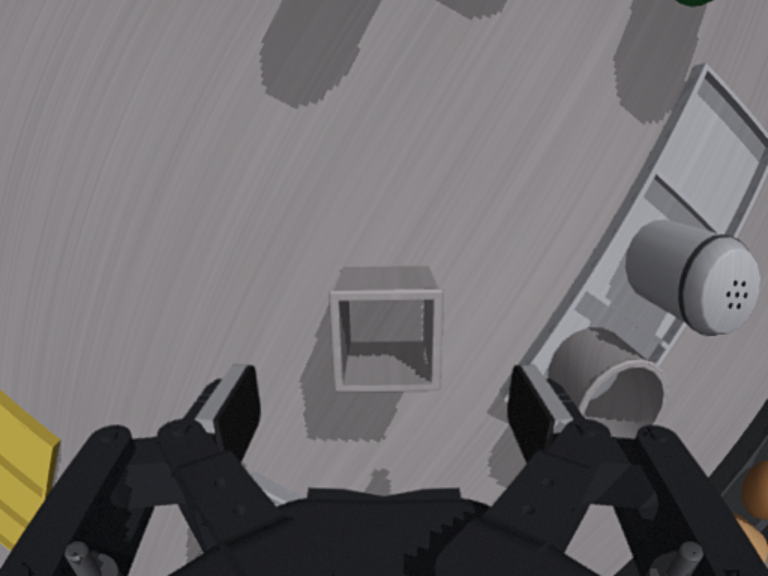

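The square cutter is centred at (386,340) and square to the jaws. The big ring and shaker stand in their bays.

drive_tool --moves '[{"dp": [0,0,-35],"turn": [0,0,0]},{"dp": [0,0,-62],"turn": [0,0,0]},{"dp": [0,0,-73],"turn": [0,0,0]},{"dp": [0,0,-73],"turn": [0,0,0]},{"dp": [0,0,-73],"turn": [0,0,0]}]'

```text
t: 23.2
eef_pos: [458.3, 53.9, 9.6]
eef_rot: [0.5, 0.866, 0.0, 0.001]
contact_force: [-0.0, 0.1, 0.4]
finger_gap: 85.2
```

drive_tool --moves '[{"dp": [0,0,0],"turn": [0,0,0]},{"dp": [0,0,0],"turn": [0,0,0]},{"dp": [0,0,0],"turn": [0,0,0]},{"dp": [0,0,0],"turn": [0,0,0]},{"dp": [0,0,0],"turn": [0,0,0]},{"dp": [0,0,0],"turn": [0,0,0]}]' --grip 35

```text
t: 23.95
eef_pos: [457.6, 53.9, 8.9]
eef_rot: [0.5, 0.866, 0.0, 0.0]
contact_force: [-1.7, 0.1, 5.8]
finger_gap: 43.8
```

drive_tool --moves '[{"dp": [0,0,40],"turn": [0,0,0]},{"dp": [0,0,90],"turn": [0,0,0]},{"dp": [15,25,110],"turn": [0,0,-5]},{"dp": [40,60,110],"turn": [0,0,-13]},{"dp": [65,100,110],"turn": [0,0,-21]},{"dp": [90,140,110],"turn": [0,0,-28]},{"dp": [115,170,110],"turn": [0,0,-30]},{"dp": [121,177,90],"turn": [0,0,-30]},{"dp": [121,177,60],"turn": [0,0,-30]},{"dp": [121,177,40],"turn": [0,0,-30]},{"dp": [121,177,40],"turn": [0,0,-30]}]'

```text
t: 25.32
eef_pos: [576.0, 230.5, 45.9]
eef_rot: [0.707, 0.707, -0.002, -0.001]
contact_force: [-0.3, -0.6, -0.3]
finger_gap: 43.8
```

drive_tool --moves '[{"dp": [0,0,-20],"turn": [0,0,0]},{"dp": [0,0,-32],"turn": [0,0,0]},{"dp": [0,0,-37],"turn": [0,0,0]},{"dp": [0,0,-37],"turn": [0,0,0]},{"dp": [0,0,-37],"turn": [0,0,0]}]'

```text
t: 25.95
eef_pos: [578.1, 231.0, 11.9]
eef_rot: [0.707, 0.707, 0.0, 0.0]
contact_force: [-3.2, -1.6, 5.0]
finger_gap: 43.4
```

drive_tool --moves '[{"dp": [0,0,0],"turn": [0,0,0]},{"dp": [0,0,0],"turn": [0,0,0]},{"dp": [0,0,0],"turn": [0,0,0]},{"dp": [0,0,0],"turn": [0,0,0]},{"dp": [0,0,30],"turn": [0,0,0]},{"dp": [0,0,80],"turn": [0,0,0]},{"dp": [0,0,140],"turn": [0,0,0]},{"dp": [-30,-40,200],"turn": [0,0,0]},{"dp": [-50,-90,240],"turn": [0,0,0]},{"dp": [-60,-130,240],"turn": [0,0,0]},{"dp": [-60,-130,240],"turn": [0,0,0]},{"dp": [-60,-130,240],"turn": [0,0,0]}]' --grip 85

```text
t: 27.45
eef_pos: [517.9, 101.1, 251.1]
eef_rot: [0.707, 0.707, 0.0, -0.0]
contact_force: [-0.1, 0.9, -0.0]
finger_gap: 85.0
```

```bash
python3 - <<'E'
from workcell import robot
import cv2,pickle,numpy as np
from h import cloud
for c in("wrist","side","scene"):
    d=robot.snapshot(c); pickle.dump(d,open(c+"4.pkl","wb"))
    cv2.imwrite(f"pics/{c}4.png",cv2.resize(d["img"][:,:,::-1],(768,576)))
    print(c)
    for q in("shaker_mid","stamp_mid","square_mid","big_ring_mid","small_ring_mid","jar","ramekin"): print(q,[(np.round(x["location"],1).tolist(),round(x["score"],2)) for x in robot.pinpoint(c,q)[:4]])
    if c!="wrist":
        W=cloud(d).reshape(-1,3)
        for n,p in(("shaker",(578,156)),("sq",(578,231)),("big",(578,81)),("stamp",(475,-128)),("small",(472,-204))):
            P=W[(np.hypot(W[:,0]-p[0],W[:,1]-p[1])<38)&(W[:,2]>30)&(W[:,2]<90)]
            print(n,len(P),"zmax",np.percentile(P[:,2],98).round(1),"rim mid",((P[P[:,2]>44].min(0)+P[P[:,2]>44].max(0))/2)[:2].round(1))
E
```

```text
wrist
shaker_mid [([346.3, 228.3, 35.1], 0.94), ([581.2, 152.6, 32.7], 0.77)]
stamp_mid [([471.7, -126.1, 32.3], 0.75)]
square_mid [([577.6, 227.8, 30.1], 0.63)]
big_ring_mid [([579.9, 82.1, 29.3], 0.92)]
small_ring_mid []
jar [([393.1, 314.1, 1.0], 0.63)]
ramekin [([641.9, -66.1, -0.7], 0.64)]
side
shaker_mid [([578.2, 158.7, 31.8], 0.78), ([505.8, 321.9, 34.0], 0.56), ([472.4, -128.1, 36.0], 0.22)]
stamp_mid [([474.1, -127.4, 35.4], 0.72)]
square_mid [([577.6, 229.2, 29.8], 0.94)]
big_ring_mid [([578.7, 83.0, 27.5], 0.63), ([391.2, 319.8, 2.3], 0.22)]
small_ring_mid [([471.2, -201.6, 32.3], 0.67)]
jar [([391.8, 317.9, -0.5], 0.65)]
ramekin [([634.8, -69.3, 2.0], 0.61)]
shaker 465 zmax 72.7 rim mid [576.1 159.2]
sq 435 zmax 52.8 rim mid [576.9 232.5]
big 268 zmax 52.5 rim mid [577.3  81.5]
stamp 133 zmax 64.9 rim mid [ 473.9 -122.3]
small 105 zmax 52.2 rim mid [ 471.4 -200.3]
scene
shaker_mid [([508.0, 325.2, 40.1], 0.9), ([578.0, 155.1, 38.8], 0.57), ([340.4, 225.3, 33.7], 0.54)]
stamp_mid [([473.1, -127.3, 33.9], 0.63)]
square_mid [([580.9, 231.5, 31.3], 0.68), ([641.5, -69.8, -4.5], 0.39)]
big_ring_mid []
small_ring_mid [([472.3, -202.7, 25.7], 0.67)]
jar [([395.6, 319.5, -0.8], 0.66)]
ramekin [([641.3, -72.1, -3.9], 0.63)]
shaker 348 zmax 72.4 rim mid [579.5 151.4]
sq 260 zmax 53.2 rim mid [579.  229.4]
big 274 zmax 53.1 rim mid [578.8  79.4]
stamp 174 zmax 65.7 rim mid [ 478.5 -130.8]
small 203 zmax 52.9 rim mid [ 473. -206.]
```

View pics/wrist4.png

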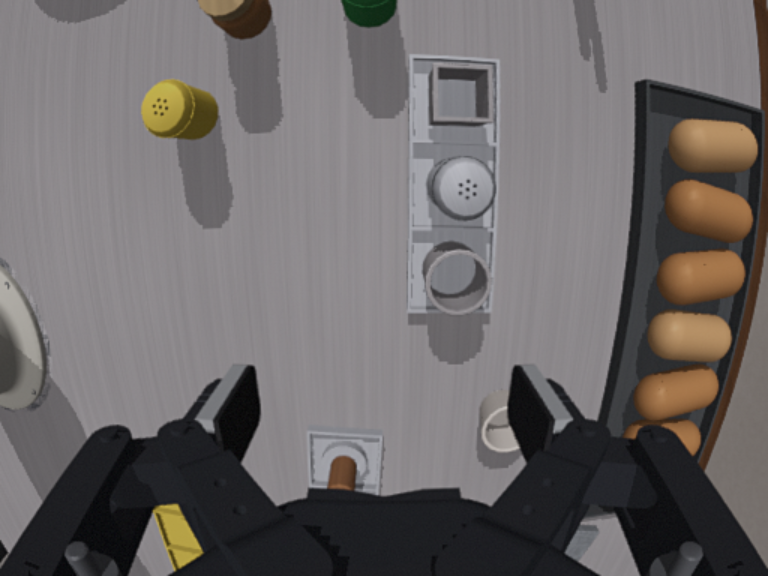

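View pics/side4.png

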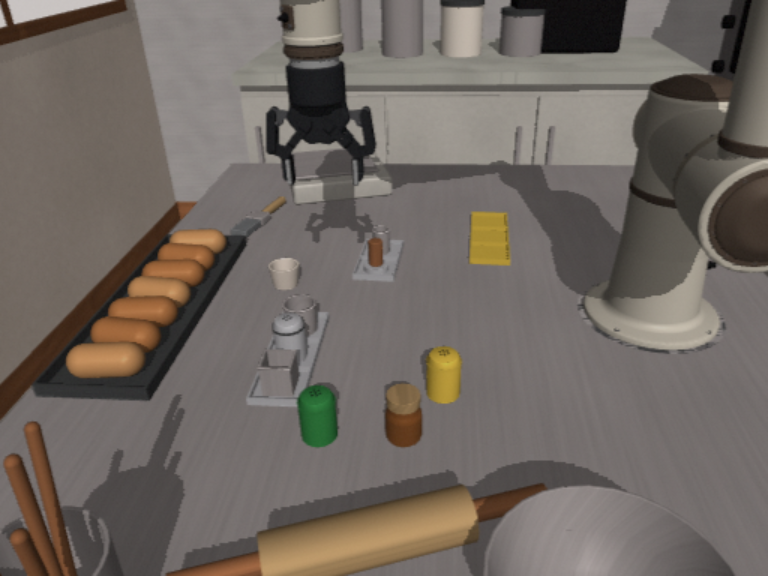

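View pics/scene4.png

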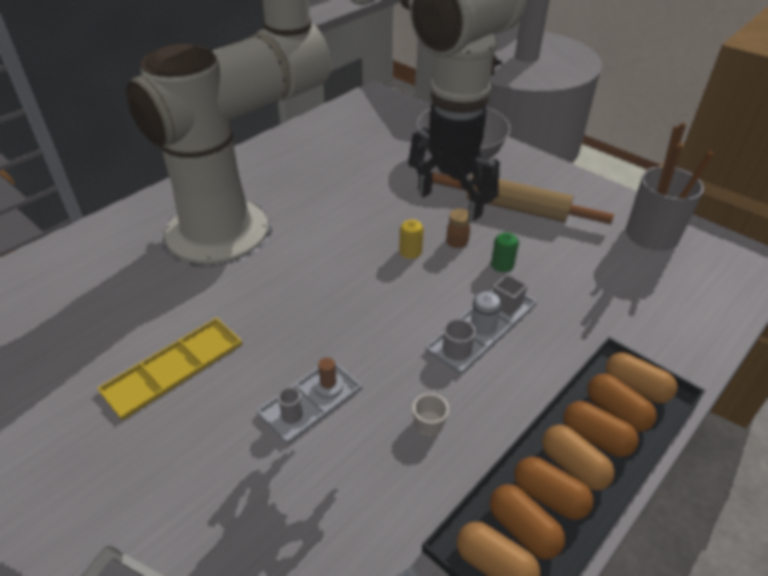

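All five tools stand in their bays: square (side 280,372), shaker (290,338), big ring (300,315), stamp (375,253), small ring (381,240). Their top heights match tool height plus the 3 mm floor. The jar and pot haven't moved, and the arm is clear.

```bash
python3 -c "
from workcell import robot
print(robot.state()['joint_vel'].round(3)); print(robot.sign_off())"
```

```text
[ 0.     0.    -0.001 -0.002 -0.002 -0.001]
the job is handed in; nothing more can be done
None
```

Both kits are made up and the job is handed in at about 28 s; `sign_off()` reports no verdict.

- **Long tray:** the sugar shaker is in the middle bay, the square cutter in the +y end bay and the big round cutter in the −y end bay.
- **Short tray:** the roll stamp is in the +y bay and the small round cutter in the −y bay.

**Last checks**
- **Tool heights:** the tops measured about 72.5, 53, 53, 65 and 52.5 mm for the shaker, square, big ring, stamp and small ring. Each is within about 1 mm of the tool's height plus the 3 mm bay floor.
- **Position and uprightness:** the found centres are within about 5 mm of the bay centres, against a 22 mm limit. Every tool looks upright in the pictures; I did not measure tilt.
- **Bystanders:** the jar and the pot read within about 5 mm of where they started, which is within measurement error.
- **Arm:** it was clear of everything and still when I signed off.

**Disagreements**
- **Cameras:** the scene and side cameras differ from each other by about 3 mm, and by up to about 8 mm in the rough check of upper-rim centres. I used averages and cross-checked them with the wrist view.
- **Detectors:** the networks missed a few things in single views (the small ring from the wrist camera and the big ring from the scene camera in the final check) and named some look-alikes. The other cameras and the pictures settled each case.

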